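# Feel along the jig rail for the release notch and hold the key down

### The arm

A 7-joint arm with a two-finger parallel gripper is mounted at the origin on the work surface. World frame = base frame: x ahead of the robot, y to its left, z up, the work surface at z = 0. Lengths are in mm, angles in rad, forces in N, time in s.
With the tool pointing down it reaches from about 400 to 850 mm from the base axis. Payload 4.4 kg.
Tool frame: the origin (TCP) lies between the finger pads; the fingertips stand 25 mm ahead of it and the grasp point (between the pads) lies 6 mm ahead of it; z points along the fingers, y is the line along which they close (so a half turn about z gives the same grasp; the last joint's range is limited). The gripper opens to 94 mm and grips with 3 to 60 N. Pads are 16 mm wide; open, the fingers measure 119 mm over their backs; the gripper's body (75 mm by 177 mm) begins 78 mm behind the grasp point.
Start: joints at [-1.253, 0.628, 0.038, 1.517, -0.027, 0.996, -0.02], TCP at [243.368, 602.735, 230.478] pointing down, gripper open.
Joint ranges: [-3.06, 3.06], [-0.37, 2.12], [-1.25, 1.32], [0.18, 2.47], [-1.1, 4.24], [0.23, 1.98], [-2.94, 2.94]. Speed limits (rad/s): [2.57, 2.57, 3.14, 3.14, 3.14, 3.14, 3.14].

### API

Orientations are given as a unit quaternion [x, y, z, w].
In Python, from cell import get_obs, snapshot, calibration, sign_off gives the robot as it stands.
- The arm moves only by the tool apply_moves, never from a script. Its argument "rows" is a list of rows, each an object with "slide": the shift along the world's x, y, z in units of 40 mm (1.0 is 40 mm), a list of three; "spin": the turn about the world's z in units of 10 degrees (1.0 is 10 degrees); "grip": the opening, from 0 (shut) to 1 (fully open). A call has 1 to 10 rows; each row shifts and turns the commanded pose from where the row before left it; what a row does not reach is not made up. A row lasts 1/8 s, in which the tool goes at most 62.5 mm and 10.7 degrees, less where a joint would pass 70% of its speed; a pose out of reach is approached as far as the arm can. A call with a number of a shift or a turn outside -1 to 1 is refused whole. A call with a gripper value outside its range is refused whole. The fingers move at their own pace and stop on an object; "force" is the grip in N (left out, the last holds). Time passes only in rows, so rows that do not move let the fingers close. It gives the time, the measured TCP pose, the force, the opening and the grip force at its end, in the units of the state.
- get_obs(): the state, without advancing time (a new reading comes with each control period).
- snapshot(name): name is "side" or "top" or "wrist"; returns the picture (480x640x3 uint8, red, green, blue); there is no depth.
- calibration(name): a dict with "mtx" (3x3 intrinsics, pixels), "k1" (the pictures are not rectified: a ray, as slopes to the right and down, at radius r is drawn at 1 + k1 r^2 times it, then the intrinsics apply), "cam_to_world" (4x4, takes a point from camera to world coordinates). Camera axes: x right, y up, looking along -z (the intrinsics and any distortion apply to the point x, -y, -z); pixel columns grow to the right and rows downward; lengths in mm; the calibration is good to about 2 mm. A picture is of the moment at which its call begins: read the wrist's pose just before it. calibration takes no time and is no camera call; for the wrist camera it gives the pose at the moment of the call.
- sign_off(): hands the job in; it is judged then, once.
The state is a dict: "time_s": time; "joint_positions": joint angles; "dq": joint speeds; "effort": joint torques, N m; "ee_pos": TCP position; "eef_rot": TCP orientation; "wrist_force": force on the tool from outside, world axes, zero at the start; "moment": the same for the moment, N m; "grip_width": finger opening in mm; "grip_force": force on a finger pad.
Only numpy, scipy, OpenCV 4.12 (cv2) and the standard library are available. Lean on these libraries where they do the work, as an engineer would, in place of code of your own. Each camera call takes 0.05 s, during which the arm holds its last target. There are 200 camera calls.

### The job

The clamp of this assembly jig opens with a key sunk in a notch somewhere along the top edge of the steel rail. With the fingers closed, touch the rail's top edge at the end next to the round post, slide along the edge towards the other end until the fingertips find the notch, then press the key inside it fully down and finish while still holding it down, so that the clamp stays open. Only touch and press: do not ram the jig, do not pick up or shift the housing in the clamp, and leave everything else on the bench where it is.

Things in the scene. Friction and masses are not known exactly. Their poses are not given: they have to be found in the camera images.
- jig: Fixed jig: aluminium plate 190 x 410 x 12 mm with a straight steel rail 342 mm long (y -171 to +171 mm), 30 mm wide, top edge 60 mm above the bench. Origin on the bench under the rail's middle; x across the rail to the clamp side (plate x -30 to +160 mm), y along the rail away from the round post (16 mm thick, 75 mm high, at y = -191 mm), z up. Yaw up to 17 degrees. All else on it is lower.
- rail_post_end (a point): Middle of the rail's top edge at the end next to the round post (60 mm above the bench), jig axes. The edge is flat and level but for the notch (seams under 0.5 mm).
- rail_far_end (a point): Middle of the rail's top edge at its other end, 342 mm from rail_post_end, jig axes. The notch, cut right across the edge with square walls, is 42 mm long; its centre lies anywhere from 121 to 221 mm from the post end, different each time and not reported.
- key (a joint): Release key on the floor of the notch, 38 mm along the rail, 28 mm wide, flat top 8 mm below the rail's top edge. Value: how far it is pressed down, in m: 0 at rest, 0.008 on its stop. A spring pushes it back: about 2 N to start it, 7 N fully down. As it goes down the clamp jaw draws back 11 mm from the housing.
- work_mid (a point): Aluminium housing in the jig's clamp, 62 x 58 x 26 mm with a round boss (36 mm high in all), loose, 250 g; point at its centre, 18 mm up. It must stay in place.
- spare_mid (a point): Second such housing lying loose on the jig's plate towards the far end; point at its centre, 18 mm up. Leave alone.
- bearing_mid (a point): Steel bearing ring, 42 mm across, 14 mm high, lying on the jig's plate towards the post end; point at its centre. Leave alone.
- jar_mid (a point): White screw jar with a black cap, 48 mm across, 55 mm high, on the bench beside the jig, at the left; point half-way up. Leave alone.
- driver_grip (a point): Screwdriver with a black handle lying on the bench at the left; point on its handle. Leave alone.
- wrench_grip (a point): Steel wrench lying on the bench at the right; point on its handle. Leave alone.
- gauge_center (a point): Upright steel gauge pin, 22 mm thick, 50 mm high, on the bench beside the jig, at the right; point at its centre. Leave alone.

How it is judged:
By the outcome, as a careful person would: the job done as asked, in the order asked, and still so for the second after the job is handed in, while the arm keeps its last pose, push and grip.
It also fails if it takes over 51 s, if anything falls off the work surface, if the arm or the gripper's body presses on something with over 40 N, if the wrist force passes 120 N, or if a joint passes its speed limit or range.

## Working session

There is one attempt and no reset: what is moved stays moved. The work goes in short steps, Python scripts to look and compute and a tool call to move; the robot and the scene stay as the last step left them, time stands still between calls to the robot, and variables do not carry over. Pictures are saved under pics/ and viewed, at most 10 in all, crops included, and the job is handed in when it is done.

Besides the shell and the picture viewer there is one more tool, called after "Request:" by a JSON object that holds its "fn" and its "kwargs". apply_moves: Moves the arm, as the interface text tells. Its arguments: {"type":"object","properties":{"rows":{"type":"array"},"force":{"type":"number"}},"required":["rows"]}

```bash
mkdir -p pics
cat > h.py <<'E'
import numpy as np, cv2
from cell import get_obs, snapshot, calibration, sign_off
def ray(c,u,v):
    K=np.array(c["mtx"]);T=np.array(c["cam_to_world"])
    p=cv2.undistortPoints(np.array([[[u,v]]],float),K,np.array([c["k1"],0,0,0,0.]))[0,0]
    d=T[:3,:3]@np.array([p[0],-p[1],-1]);return T[:3,3],d
def onplane(c,u,v,z):
    o,d=ray(c,u,v);return o+d*(z-o[2])/d[2]
E
python3 - <<'E'
from h import *
print(get_obs())
for n in("top","side"):
    cv2.imwrite(f"pics/{n}0.png",snapshot(n)[:,:,::-1])
    print(n,calibration(n))
E
```

```text
{'time_s': 0.0, 'joint_positions': array([-1.25282688,  0.6293231 ,  0.03840007,  1.51833459, -0.0269753 ,
        0.99630518, -0.02001596]), 'dq': array([ 9.18196604e-04,  5.59370819e-05,  3.84692364e-04,  9.18733484e-04,
       -1.05709742e-04, -4.64458055e-04, -1.18039605e-03]), 'effort': array([ 1.25816372e-03, -5.49730146e+01,  1.14405110e+00, -1.86633414e+01,
       -5.20494254e-02,  2.36033765e-02,  1.58397820e-04]), 'ee_pos': array([243.10027211, 602.17220032, 229.57893924]), 'eef_rot': array([ 1.90693520e-01,  9.81649185e-01, -9.11443310e-04, -1.67504374e-04]), 'wrist_force': array([ 0.64485273, -0.91016674,  0.38243778]), 'moment': array([0.02283664, 0.03289085, 0.01701745]), 'grip_force': 0.0, 'grip_width': 94.00941890375786}
top {'mtx': array([[479.4306439 ,   0.        , 329.79248753],
       [  0.        , 479.4306439 , 241.30790711],
       [  0.        ,   0.        ,   1.        ]]), 'k1': -0.08673378907979762, 'cam_to_world': array([[-1.43677110e-02,  9.92079456e-01, -1.24787509e-01,
         4.05117288e+02],
       [-9.99883269e-01, -1.36064354e-02,  6.95076574e-03,
         2.43988522e+00],
       [ 5.19779871e-03,  1.24872809e-01,  9.92159143e-01,
         1.18395801e+03],
       [ 0.00000000e+00,  0.00000000e+00,  0.00000000e+00,
         1.00000000e+00]])}
side {'mtx': array([[449.48494686,   0.        , 315.44756784],
       [  0.        , 449.48494686, 239.7688252 ],
       [  0.        ,   0.        ,   1.        ]]), 'k1': 0.008495011745816815, 'cam_to_world': array([[ 7.91322699e-01,  4.70550770e-01, -3.90372077e-01,
         1.26638417e+02],
       [-6.11379482e-01,  6.14070574e-01, -4.99131705e-01,
        -5.55410953e+02],
       [ 4.84919731e-03,  6.33639726e-01,  7.73613070e-01,
         8.95191859e+02],
       [ 0.00000000e+00,  0.00000000e+00,  0.00000000e+00,
         1.00000000e+00]])}
```

View pics/top0.png

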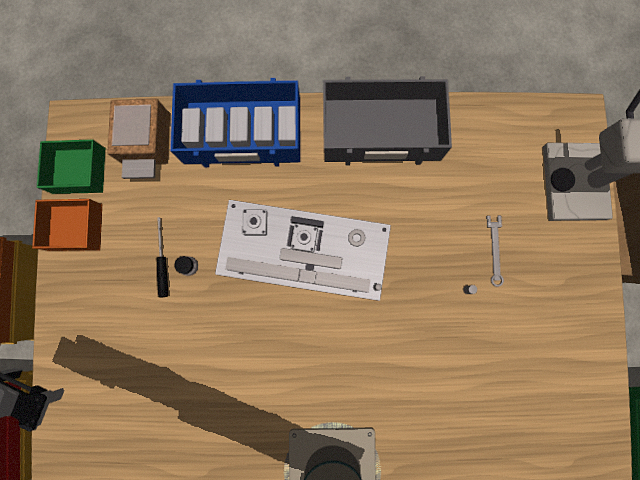

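View pics/side0.png

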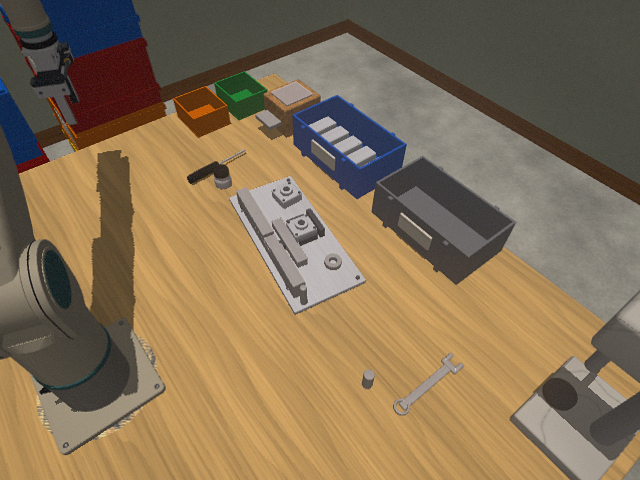

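The top view shows the jig plate with corners at (229,200), (390,225), (380,300) and (217,275). The rail runs from about (227,263) to (370,287), with the post at (377,288), and a dark feature near (307,275) may be the notch. The side view agrees, and the wrench and gauge pin are well clear. I'll crop closer.

Run:
```python
from h import *
im=cv2.imread("pics/top0.png")
cv2.imwrite("pics/c1.png",cv2.resize(im[240:310,210:400],None,fx=4.2,fy=4.2,interpolation=cv2.INTER_CUBIC))
c=calibration("top")
for n,u,v,z in[("plateA",229,200,12),("B",390,225,12),("C",380,300,12),("D",217,275,12),("postend",370,285,60),("far",227,263,60),("post",377,287,75)]:print(n,onplane(c,u,v,z).round())
```

```text
plateA [660. 245.  12.]
B [ 591. -156.   12.]
C [ 407. -126.   12.]
D [473. 272.  12.]
postend [442. -98.  60.]
far [498. 238.  60.]
post [ 437. -113.   75.]
```

View pics/c1.png

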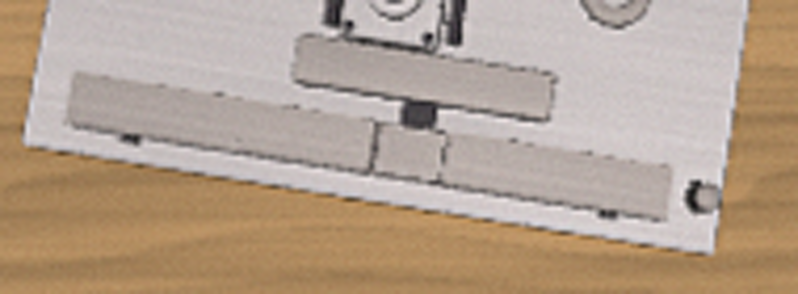

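The crop shows the rail's top face with corners at (75,72), (670,165), (667,220) and (67,128). A notch-like gap lies between x=372 and x=443, with the dark link at (418,112), and the post is at (707,195). Next I'll compute the rail frame.

Run:
```python
from h import *
c=calibration("top")
P=lambda a,b,z=60:onplane(c,210+(a+.5)/4.2-.5,240+(b+.5)/4.2-.5,z)[:2]
A,B,C,D=P(75,72),P(670,165),P(667,220),P(67,128)
far=(A+D)/2;post=(B+C)/2;d=far-post;L=np.hypot(*d);d/=L
print("post",post,"far",far,"L",L,"ang",np.degrees(np.arctan2(d[1],d[0])),d)
for x,y in((374,148),(443,158)):print((P(x,y)-post)@d)
print("start touch (18 in)",post+18*d)
q=get_obs();print(q['ee_pos'],(post+18*d-q['ee_pos'][:2])/40)
```

```text
post [441.1564661  -95.17223996] far [497.30862133 238.65949211] L 338.5213285366514 ang 80.45194327792157 [0.16587479 0.98614682]
166.03344856975937
127.11804985359929
start touch (18 in) [444.14221237 -77.42159717]
[243.16226728 602.23234102 229.67407765] [  5.02449863 -16.99134845]
```

Request:
{"fn": "apply_moves", "kwargs": {"rows": [{"slide": [0.5, -1, 0], "spin": 0.12, "grip": 0}, {"slide": [0.5, -1, 0], "spin": 0.12, "grip": 0}, {"slide": [0.5, -1, 0], "spin": 0.12, "grip": 0}, {"slide": [0.5, -1, 0], "spin": 0.12, "grip": 0}, {"slide": [0.5, -1, 0], "spin": 0.12, "grip": 0}, {"slide": [0.5, -1, 0], "spin": 0.13, "grip": 0}, {"slide": [0.5, -1, 0], "spin": 0.13, "grip": 0}, {"slide": [0.5, -1, 0], "spin": 0.13, "grip": 0}, {"slide": [0.5, -1, 0], "spin": 0.13, "grip": 0}, {"slide": [0.5, -1, 0], "spin": 0.13, "grip": 0}], "force": 20}}

```text
time_s: 1.35
ee_pos: [443.8, 201.3, 230.3]
eef_rot: [0.082, 0.997, -0.0, -0.0]
wrist_force: [0.7, 0.3, -0.8]
grip_width: 0.7
grip_force: 0.0
```

Request:
{"fn": "apply_moves", "kwargs": {"rows": [{"slide": [0, -1, 0], "spin": 0, "grip": 0}, {"slide": [0, -1, 0], "spin": 0, "grip": 0}, {"slide": [0, -1, 0], "spin": 0, "grip": 0}, {"slide": [0, -1, 0], "spin": 0, "grip": 0}, {"slide": [0, -1, 0], "spin": 0, "grip": 0}, {"slide": [0, -1, -0.5], "spin": 0, "grip": 0}, {"slide": [0, -1, -0.5], "spin": 0, "grip": 0}, {"slide": [0, 0, -0.5], "spin": 0, "grip": 0}, {"slide": [0, 0, -0.5], "spin": 0, "grip": 0}, {"slide": [0, 0, 0], "spin": 0, "grip": 0}]}}

```text
time_s: 2.6
ee_pos: [442.1, -77.2, 149.4]
eef_rot: [0.083, 0.997, 0.0, -0.002]
wrist_force: [0.7, -1.0, 0.5]
grip_width: 0.6
grip_force: 0.0
```

Run:
```python
from h import *
from scipy.spatial.transform import Rotation as R
q=get_obs();print(q['time_s'],q['ee_pos'],q['wrist_force'],q['grip_width'],R.from_quat(q['eef_rot']).as_matrix().round(3))
cv2.imwrite("pics/w1.png",snapshot("wrist")[:,:,::-1])
```

```text
2.6 [442.14047452 -77.20901689 149.40267472] [ 0.67467042 -0.96923196  0.46112374] 0.6358154340308559 [[-0.986  0.165 -0.003]
 [ 0.165  0.986  0.   ]
 [ 0.004 -0.    -1.   ]]
```

View pics/w1.png

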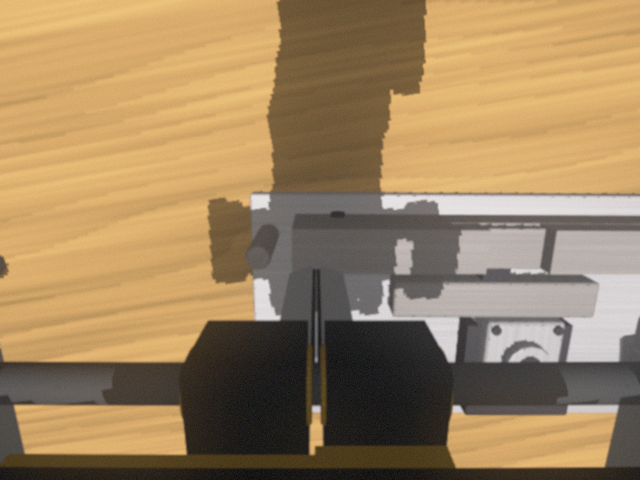

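The wrist view shows the rail as a horizontal band at rows 228–272. Its post end is at column 293, the notch's near wall is at about (547,250), the post is at (262,247), and the shut fingers are at (316,270).

Run:
```python
from h import *
c=calibration("wrist");print(np.array(c["cam_to_world"]).round(2))
d=np.array([.1659,.9861]);n=np.array([.9861,-.1659]);p0=np.array([441.2,-95.2])
for u,v in((293,215),(293,228),(293,272),(391,272),(547,228),(547,272)):
    w=onplane(c,u,v,60)[:2];print(u,v,w.round(1),"along",((w-p0)@d).round(1),"across",((w-p0)@n).round(1))
im=cv2.imread("pics/w1.png");g=cv2.cvtColor(im,6)
print(g[195:300:2,350].tolist());print(g[195:300:2,480].tolist());print(g[245,270:310].tolist());print(g[250,535:560].tolist())
```

```text
[[ 1.6000e-01 -9.6000e-01 -2.5000e-01  3.7118e+02]
 [ 9.9000e-01  1.6000e-01  4.0000e-02 -6.5390e+01]
 [-0.0000e+00 -2.5000e-01  9.7000e-01  3.0388e+02]
 [ 0.0000e+00  0.0000e+00  0.0000e+00  1.0000e+00]]
293 215 [419.7 -88. ] along 3.5 across -22.3
293 228 [428.  -89.5] along 3.4 across -14.0
293 272 [457.  -94.7] along 3.1 across 15.5
391 272 [467.5 -31.8] along 66.9 across 15.4
547 228 [454.4  69.4] along 164.5 across -14.3
547 272 [484.3  68.8] along 168.9 across 15.3
[107, 114, 108, 114, 113, 112, 113, 111, 114, 99, 71, 73, 73, 76, 76, 74, 74, 84, 91, 89, 95, 91, 87, 91, 95, 94, 95, 91, 87, 90, 90, 90, 92, 89, 89, 91, 90, 93, 91, 99, 107, 112, 114, 107, 109, 107, 111, 109, 108, 109, 106, 106, 107]
[177, 221, 223, 225, 223, 224, 228, 225, 225, 223, 134, 93, 89, 98, 145, 107, 92, 113, 171, 182, 181, 183, 180, 180, 184, 186, 188, 185, 182, 183, 182, 184, 181, 179, 180, 180, 181, 182, 179, 152, 79, 69, 84, 100, 149, 180, 186, 187, 179, 185, 180, 183, 184]
[78, 78, 79, 73, 78, 89, 103, 107, 109, 110, 114, 112, 107, 114, 107, 110, 107, 110, 107, 109, 111, 101, 98, 96, 94, 93, 94, 91, 93, 93, 95, 97, 96, 95, 96, 92, 95, 97, 90, 95]
[180, 178, 179, 179, 181, 176, 169, 142, 110, 89, 87, 89, 84, 88, 87, 86, 85, 100, 129, 156, 178, 180, 177, 181, 177]
```

Request:
{"fn": "apply_moves", "kwargs": {"rows": [{"slide": [0.05, 0, -0.5], "spin": 0, "grip": 0}, {"slide": [0, 0, -0.5], "spin": 0, "grip": 0}, {"slide": [0, 0, -0.3], "spin": 0, "grip": 0}, {"slide": [0, 0, -0.15], "spin": 0, "grip": 0}, {"slide": [0, 0, -0.05], "spin": 0, "grip": 0}, {"slide": [0, 0, 0], "spin": 0, "grip": 0}, {"slide": [0, 0, 0], "spin": 0, "grip": 0}]}}

```text
time_s: 3.52
ee_pos: [445.7, -77.3, 90.9]
eef_rot: [0.083, 0.997, -0.0, 0.0]
wrist_force: [0.3, 0.2, 0.5]
grip_width: 0.8
grip_force: 0.0
```

Request:
{"fn": "apply_moves", "kwargs": {"rows": [{"slide": [0, 0, -0.025], "spin": 0, "grip": 0}, {"slide": [0, 0, -0.025], "spin": 0, "grip": 0}, {"slide": [0, 0, 0], "spin": 0, "grip": 0}]}}

```text
time_s: 3.9
ee_pos: [445.3, -77.2, 88.4]
eef_rot: [0.083, 0.997, 0.0, -0.0]
wrist_force: [-0.3, -0.4, -0.1]
grip_width: 0.4
grip_force: 0.0
```

Request:
{"fn": "apply_moves", "kwargs": {"rows": [{"slide": [0, 0, -0.025], "spin": 0, "grip": 0}, {"slide": [0, 0, -0.025], "spin": 0, "grip": 0}, {"slide": [0, 0, 0], "spin": 0, "grip": 0}]}}

```text
time_s: 4.28
ee_pos: [445.3, -77.2, 86.4]
eef_rot: [0.083, 0.997, 0.0, -0.0]
wrist_force: [-0.7, 1.7, -0.4]
grip_width: 0.5
grip_force: 0.0
```

Request:
{"fn": "apply_moves", "kwargs": {"rows": [{"slide": [0, 0, -0.025], "spin": 0, "grip": 0}, {"slide": [0, 0, 0], "spin": 0, "grip": 0}]}}

```text
time_s: 4.53
ee_pos: [445.3, -77.3, 85.4]
eef_rot: [0.083, 0.997, 0.0, -0.0]
wrist_force: [0.0, -0.8, 0.4]
grip_width: 0.9
grip_force: 0.0
```

Request:
{"fn": "apply_moves", "kwargs": {"rows": [{"slide": [0, 0, -0.025], "spin": 0, "grip": 0}, {"slide": [0, 0, 0], "spin": 0, "grip": 0}]}}

```text
time_s: 4.78
ee_pos: [445.4, -77.3, 85.3]
eef_rot: [0.083, 0.997, 0.0, 0.0]
wrist_force: [-2.1, -0.2, 10.1]
grip_width: 0.2
grip_force: 5.2
```

Request:
{"fn": "apply_moves", "kwargs": {"rows": [{"slide": [0.021, 0.125, 0], "spin": 0, "grip": 0}, {"slide": [0.021, 0.125, 0], "spin": 0, "grip": 0}, {"slide": [0.021, 0.125, 0], "spin": 0, "grip": 0}, {"slide": [0.021, 0.125, 0], "spin": 0, "grip": 0}, {"slide": [0.021, 0.125, 0], "spin": 0, "grip": 0}, {"slide": [0.021, 0.125, 0], "spin": 0, "grip": 0}]}}

```text
time_s: 5.52
ee_pos: [450.6, -50.0, 85.2]
eef_rot: [0.084, 0.996, -0.001, 0.001]
wrist_force: [-1.4, -6.8, 9.2]
grip_width: 0.7
grip_force: 4.5
```

Request:
{"fn": "apply_moves", "kwargs": {"rows": [{"slide": [0.021, 0.125, 0], "spin": 0, "grip": 0}, {"slide": [0.021, 0.125, 0], "spin": 0, "grip": 0}, {"slide": [0.021, 0.125, 0], "spin": 0, "grip": 0}, {"slide": [0.021, 0.125, 0], "spin": 0, "grip": 0}, {"slide": [0.021, 0.125, 0], "spin": 0, "grip": 0}, {"slide": [0.021, 0.125, 0], "spin": 0, "grip": 0}]}}

```text
time_s: 6.28
ee_pos: [455.5, -20.1, 85.3]
eef_rot: [0.084, 0.996, -0.001, 0.0]
wrist_force: [-2.2, -7.4, 9.8]
grip_width: 0.4
grip_force: 4.8
```

Request:
{"fn": "apply_moves", "kwargs": {"rows": [{"slide": [0.021, 0.125, 0], "spin": 0, "grip": 0}, {"slide": [0.021, 0.125, 0], "spin": 0, "grip": 0}, {"slide": [0.021, 0.125, 0], "spin": 0, "grip": 0}, {"slide": [0.021, 0.125, 0], "spin": 0, "grip": 0}]}}

```text
time_s: 6.78
ee_pos: [458.8, -0.3, 85.2]
eef_rot: [0.084, 0.996, -0.002, 0.0]
wrist_force: [-1.4, -7.2, 10.6]
grip_width: 0.7
grip_force: 5.0
```

Request:
{"fn": "apply_moves", "kwargs": {"rows": [{"slide": [0.021, 0.125, 0], "spin": 0, "grip": 0}, {"slide": [0.021, 0.125, 0], "spin": 0, "grip": 0}, {"slide": [0.021, 0.125, 0], "spin": 0, "grip": 0}, {"slide": [0.021, 0.125, 0], "spin": 0, "grip": 0}, {"slide": [0.021, 0.125, 0], "spin": 0, "grip": 0}, {"slide": [0.021, 0.125, 0], "spin": 0, "grip": 0}]}}

```text
time_s: 7.52
ee_pos: [463.7, 29.9, 85.1]
eef_rot: [0.084, 0.996, -0.001, 0.0]
wrist_force: [-1.5, -6.3, 9.1]
grip_width: 0.2
grip_force: 4.0
```

Request:
{"fn": "apply_moves", "kwargs": {"rows": [{"slide": [0.012, 0.075, 0], "spin": 0, "grip": 0}, {"slide": [0.012, 0.075, 0], "spin": 0, "grip": 0}, {"slide": [0.012, 0.075, 0], "spin": 0, "grip": 0}]}}

```text
time_s: 7.9
ee_pos: [465.3, 42.2, 84.4]
eef_rot: [0.083, 0.997, 0.0, -0.0]
wrist_force: [0.1, -0.5, -0.1]
grip_width: 0.6
grip_force: 0.0
```

Request:
{"fn": "apply_moves", "kwargs": {"rows": [{"slide": [0.012, 0.075, 0], "spin": 0, "grip": 0}]}}

```text
time_s: 8.02
ee_pos: [465.7, 45.3, 84.4]
eef_rot: [0.082, 0.997, 0.0, -0.0]
wrist_force: [0.2, -0.0, 0.2]
grip_width: 0.8
grip_force: 0.0
```

Request:
{"fn": "apply_moves", "kwargs": {"rows": [{"slide": [0.012, 0.075, 0], "spin": 0, "grip": 0}]}}

```text
time_s: 8.15
ee_pos: [466.3, 48.2, 84.4]
eef_rot: [0.083, 0.997, 0.0, -0.0]
wrist_force: [0.5, -0.3, 0.6]
grip_width: 0.6
grip_force: 0.0
```

Request:
{"fn": "apply_moves", "kwargs": {"rows": [{"slide": [0.012, 0.075, 0], "spin": 0, "grip": 0}]}}

```text
time_s: 8.28
ee_pos: [466.7, 51.1, 84.4]
eef_rot: [0.083, 0.997, 0.0, -0.0]
wrist_force: [0.5, 0.2, -0.5]
grip_width: 0.5
grip_force: 0.0
```

Request:
{"fn": "apply_moves", "kwargs": {"rows": [{"slide": [0, 0, -0.05], "spin": 0, "grip": 0}, {"slide": [0, 0, -0.05], "spin": 0, "grip": 0}, {"slide": [0, 0, -0.05], "spin": 0, "grip": 0}, {"slide": [0, 0, 0], "spin": 0, "grip": 0}]}}

```text
time_s: 8.78
ee_pos: [466.6, 50.6, 78.3]
eef_rot: [0.083, 0.997, -0.0, -0.0]
wrist_force: [-0.4, 0.0, 1.1]
grip_width: 0.5
grip_force: 0.0
```

Request:
{"fn": "apply_moves", "kwargs": {"rows": [{"slide": [0, 0, -0.05], "spin": 0, "grip": 0}, {"slide": [0, 0, 0], "spin": 0, "grip": 0}, {"slide": [0, 0, 0], "spin": 0, "grip": 0}]}}

```text
time_s: 9.15
ee_pos: [466.8, 50.7, 76.6]
eef_rot: [0.083, 0.997, -0.0, 0.0]
wrist_force: [0.1, 0.1, 0.6]
grip_width: 0.5
grip_force: 0.9
```

Request:
{"fn": "apply_moves", "kwargs": {"rows": [{"slide": [0, 0, -0.05], "spin": 0, "grip": 0}, {"slide": [0, 0, -0.05], "spin": 0, "grip": 0}, {"slide": [0, 0, 0], "spin": 0, "grip": 0}]}}

```text
time_s: 9.52
ee_pos: [466.8, 50.7, 72.5]
eef_rot: [0.083, 0.997, -0.0, 0.0]
wrist_force: [-1.0, -1.4, 4.0]
grip_width: 0.7
grip_force: 2.1
```

Spring force is building as expected (4 N at about 5 mm), with no sideways load.

Request:
{"fn": "apply_moves", "kwargs": {"rows": [{"slide": [0, 0, -0.05], "spin": 0, "grip": 0}, {"slide": [0, 0, -0.05], "spin": 0, "grip": 0}, {"slide": [0, 0, 0], "spin": 0, "grip": 0}]}}

```text
time_s: 9.9
ee_pos: [466.9, 50.7, 69.1]
eef_rot: [0.083, 0.997, 0.0, 0.0]
wrist_force: [-1.9, -0.9, 12.2]
grip_width: 0.3
grip_force: 6.2
```

Request:
{"fn": "apply_moves", "kwargs": {"rows": [{"slide": [0, 0, -0.025], "spin": 0, "grip": 0}, {"slide": [0, 0, 0], "spin": 0, "grip": 0}, {"slide": [0, 0, 0], "spin": 0, "grip": 0}]}}

```text
time_s: 10.28
ee_pos: [466.9, 50.7, 68.9]
eef_rot: [0.083, 0.997, 0.0, 0.0]
wrist_force: [-3.8, -1.3, 22.4]
grip_width: 0.4
grip_force: 11.2
```

The key is on its stop: 16.4 mm below the edge, with force rising steeply to 22 N. One quick look at the clamp before handing in.

Run:
```python
from h import *
a=cv2.imread("pics/side0.png")[170:320,220:380];b=snapshot("side")[170:320,220:380,::-1]
cv2.imwrite("pics/cmp.png",cv2.resize(np.hstack([a,b]),None,fx=2.5,fy=2.5,interpolation=cv2.INTER_CUBIC))
q=get_obs();print(q['time_s'],q['ee_pos'],q['wrist_force'])
```

```text
10.325 [466.90721222  50.64326145  68.92401351] [-3.21178733 -1.02680165 22.12041734]
```

View pics/cmp.png

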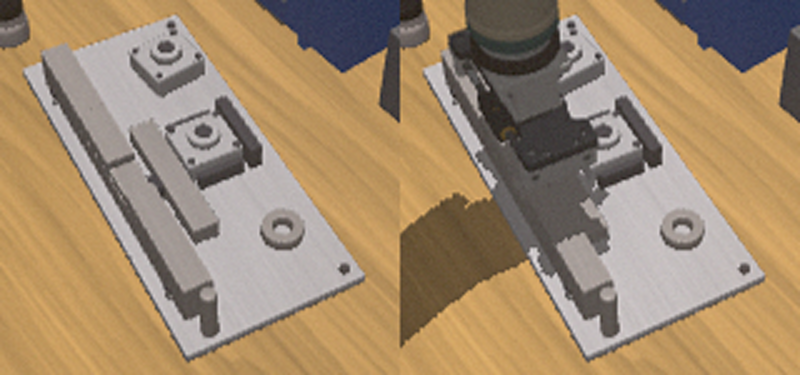

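The before/after view shows the jaw end, at (205,232) before, drawn back into the gripper's shadow. The housing at (610,140), the bearing ring at (683,230) and the spare housing have not moved. Handing in.

```bash
python3 -c "
from h import *
print(sign_off())"
```

```text
the job is handed in; nothing more can be done
None
```

I touched the rail at the post end, slid along to the notch about 148 mm from that end, and handed the job in at about 10 s with the key held on its stop at about 22 N. The housing and the other parts on the jig looked unmoved, and the gripper partly hid the clamp jaw in the last picture.

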